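# Set a drying cabinet's door ajar with its stay bar

### The arm

A 6-joint arm with a two-finger parallel gripper is mounted at the origin on a cart in front of the work surface, level with it; the furniture and walls round the work are solid. World frame = base frame: x ahead of the robot, y to its left, z up, the work surface at z = 0. Lengths are in m, angles in rad, forces in N, time in s.
With the tool pointing down it reaches from about 0.3 to 0.825 m from the base axis. Payload 5.4 kg.
Tool frame: the origin (TCP) lies at the very end of the fingers, on their centre line; the grasp point (between the pads) lies 19 mm behind it; z points along the fingers, y is the line along which they close (so a half turn about z gives the same grasp; the last joint's range is limited). The gripper opens to 92 mm and grips with 3 to 60 N. Pads are 20 mm wide; open, the fingers measure 128 mm over their backs; the gripper's body (75 mm by 189 mm) begins 69 mm behind the grasp point.
Start: joints at [0.956, 0.158, 1.597, -0, 1.386, -0.21], TCP at [0.226, 0.529, 0.215] pointing down, gripper open.
Joint ranges: [-2.91, 2.91], [-0.94, 2.29], [0.18, 2.7], [-1.29, 4.43], [0.17, 2.64], [-3, 3]. Speed limits (rad/s): [2.57, 2.57, 3.14, 3.14, 3.14, 3.14].

### API

Orientations are given as a rotation vector (axis times angle).
In Python, from workcell import bot gives the robot as it stands. Calls block until the motion is done:
- bot.goto(position, orientation): joint-space move of the TCP to a pose.
- bot.line_to(position, rot=None, max_speed=0.15): straight line of the TCP; rot=None keeps the orientation; max_speed is the mean speed in m/s.
- bot.set_joints(angles): joint-space move.
- bot.set_gripper(opening, newtons=None): opening from 0.0 (shut) to 1.0 (fully open); newtons is the grip in N (None keeps the last); returns when the fingers have stopped.
- bot.hold(seconds).
- bot.inverse_kinematics(position, orientation): joint angles nearest the present ones, or None.
- bot.read_camera(name): name is "side" or "top" or "wrist"; returns a dict with "pixels" (420x560x3 uint8, blue, green, red), "fx", "fy", "cx", "cy" (pixels), "R" (3x3) and "t" (3): a world point X has camera coordinates R X + t. Camera axes: x right, y down, z forward; pixel columns grow to the right and rows downward; lengths in m; the calibration is good to about 2 mm. A picture is of the moment at which its call begins. There is no depth.
A pose or a line that the arm cannot do raises bot.MotionError and nothing moves.
- bot.job_done(): hands the job in; it is judged then, once.
Readings, each from a call of its own:
- bot.current_clock(): time.
- bot.current_joints(): joint angles.
- bot.current_joint_vel(): joint speeds.
- bot.current_effort(): joint torques, N m.
- bot.current_ee_pos(): TCP position.
- bot.current_tool_rot(): TCP orientation.
- bot.current_contact_force(): force on the tool from outside, world axes, zero at the start.
- bot.current_ft_torque(): the same for the moment, N m.
- bot.current_opening(): opening from 0.0 (shut) to 1.0 (fully open).
- bot.current_grip_force(): force on a finger pad.
Only numpy, scipy, OpenCV 4.12 (cv2) and the standard library are available. Lean on these libraries where they do the work, as an engineer would, in place of code of your own. Each camera call takes 0.05 s, during which the arm holds its last target. There are 200 camera calls.

### The job

Set the small drying cabinet's door ajar for airing: lift the stay bar by its red knob out of its keeper clip on the door top, swing it back over the roof and move the door until you can drop the bar's middle hole over the brass peg on the roof. Leave the bar lying flat on the peg, holding the door, and let go of it; do not disturb the pot standing on the roof or the other things on the bench.

Things in the scene. Friction and masses are not known exactly. Their poses are not given: they have to be found in the camera images.
- cabinet: white sheet-metal drying cabinet, fixed, 170 x 280 mm and 190 mm high, a blue rack inside. Origin: centre of its underside; x runs to its back (the door is on its -x face), y to its left seen from the robot, z up. The flat roof is at z = 190 mm.
- door (a joint): opening of the glazed door, rad: 0 shut, to 1.0; it turns clockwise seen from above. Door 270 mm wide, 24 mm thick, top level with the roof, vertical hinge axis at its left (+y) end; turns with slight friction and stays where left. A vertical bar handle stands 35 mm off its front at the free end, its top 25 mm below the door top.
- door_hinge (a point): point of the vertical door hinge axis at roof height (98 mm in front of the cabinet's centre, 135 mm to its left)
- stay_pivot (a point): point on the door's middle plane, 220 mm from the hinge axis and 6.5 mm above the door top, where the stay bar's swivel and lift axes cross; it moves with the door
- stay_swing (a joint): swing of the stay bar about the vertical axis through stay_pivot, relative to the door, rad: 0 (a stop) parked along the door top and pointing to the hinge, growing clockwise seen from above as it swings back over the roof, to 2.2; turns freely
- stay_lift (a joint): tilt of the bar, rad: 0 level (a stop: the bar lies 4 to 9 mm above roof and door top), growing to 0.9 as its knob end is raised; it falls back by its own weight (bar about 0.09 kg)
- hole_middle (a point): centre of the middle one of three 12 mm round holes in the dark steel bar (22 mm wide, 5 mm thick), 140 mm from stay_pivot; the other holes are at 115 and 165 mm. Half thickness of the bar. Its x axis runs along the bar from pivot to knob.
- stay_knob (a point): centre of the top of the red round knob, 16 mm in diameter, standing 30 mm up from the bar's top face, 192 mm from stay_pivot; pinch it from above, fingers either side of the bar. The keeper, a U clip on the door top 152 mm from stay_pivot, has lips 14 mm high on both sides of the parked bar (3 mm play): raise the knob 16 mm or more before swinging.
- peg_tip (a point): top of the brass peg, 8 mm in diameter with a round tip, fixed upright on the roof and 14 mm high; the bar must be raised 12 mm at the hole to pass over it. With the middle hole over it the door stands about 0.37 rad open (10 cm at its free edge).
- red_cap_pot: loose bystander: small white pot with a red cap, 25 mm in diameter, 80 mm high, on the right rear corner of the roof; origin at its underside
- vial_a: loose bystander: vial with brown stopper, 21 mm in diameter, 72 mm high, on the bench left of the cabinet; origin at its underside
- vial_b: loose bystander: a second such vial, beside the first

How it is judged:
On the way:
1. the bar is lifted out of the keeper and swung away from the door top (value of joint stay_lift above 0.05 rad and value of joint stay_swing above 0.15 rad), for 0.1 s.
At the end, for the whole second after the job is handed in: the bar's middle hole is over the roof peg (within 4 mm), the bar lies flat (tilt under 0.025 rad), the door is at rest and the pot on the roof stands upright (horizontal distance between hole_middle and peg_tip below 0.004 m and value of joint stay_lift below 0.025 rad and velocity of joint door between -0.03 and 0.03 rad/s and angle between red_cap_pot's own z axis and vertical below 0.1 rad); the robot touches nothing.
It fails at once if the pot on the roof is moved by more than 20 mm (distance of red_cap_pot from where it was at the start of the episode above 0.02 m).
It fails at once if a vial is moved by more than 20 mm (distance of any of vial_a, vial_b from where it was at the start of the episode above 0.02 m).
It also fails if it takes over 45 s, if anything falls off the work surface, if the arm or the gripper's body presses on something with over 40 N, if the wrist force passes 120 N, or if a joint passes its speed limit or range.

## Working session

There is one attempt and no reset: what is moved stays moved. The work goes in short steps, each a Python script; the robot and the scene stay as the last script left them, time stands still between calls to the robot, and variables do not carry over. Pictures are saved under pics/ and viewed, at most 10 in all, crops included, and the job is handed in when it is done.

```bash
mkdir -p pics; ls; python3 - <<'E'
from workcell import bot
import cv2
for n in ("side","top"):
    c=bot.read_camera(n); cv2.imwrite(f"pics/{n}0.png",c["pixels"])
    print(n,c["fx"],c["fy"],c["cx"],c["cy"],c["R"],c["t"])
print(bot.current_tool_rot(),bot.current_clock())
E
```

```text
pics
side 418.6818521097181 418.6818521097181 285.0069523483958 207.17157799499589 [[-0.98238227 -0.18687592  0.00157281]
 [-0.09575059  0.49608525 -0.86297812]
 [ 0.16048958 -0.847925   -0.50523884]] [0.59237194 0.0960978  1.11290479]
top 509.59319062568653 509.59319062568653 270.14253626986124 209.91461028423382 [[ 0.01964725 -0.99976276  0.00940247]
 [-0.99353037 -0.02057515 -0.11168736]
 [ 0.11185432 -0.00714729 -0.99369891]] [0.14604342 0.59089719 1.28485775]
[-6.31356148e-01 -3.07684159e+00  2.49433723e-03] 0.1
```

View pics/top0.png

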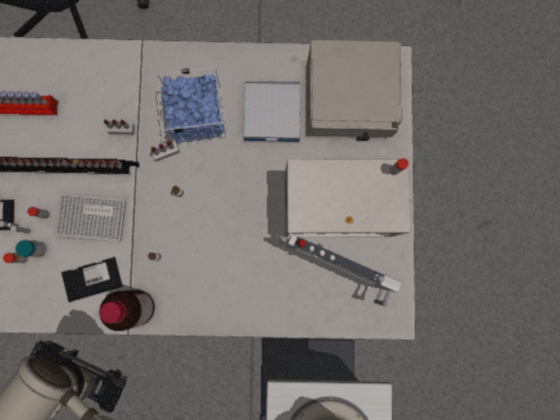

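View pics/side0.png

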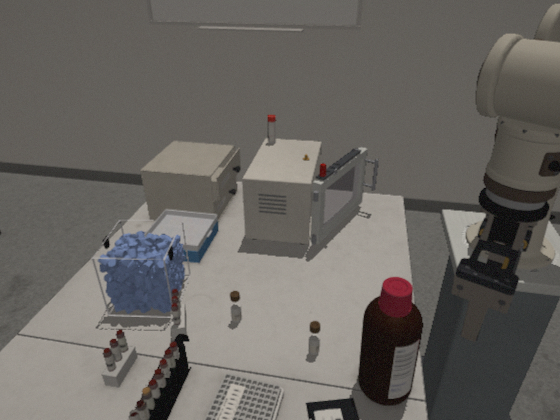

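The top view shows the roof from about (288,160) to (408,235), the brass peg at (349,220), the red knob at (302,243), and the door already partly open with its free end near (398,285). The pot's red cap is at (402,165). The side view agrees, with the knob at (323,170) and the peg at (306,156).

```bash
cat > h.py <<'E'
import numpy as np, cv2
from workcell import bot
def ray(c,uv):
    d=np.array([(uv[0]-c["cx"])/c["fx"],(uv[1]-c["cy"])/c["fy"],1.]); R=np.array(c["R"])
    return -R.T@np.array(c["t"]), R.T@d
def onz(c,uv,z):
    o,d=ray(c,uv); return o+d*(z-o[2])/d[2]
def tri(c1,u1,c2,u2):
    (o1,d1),(o2,d2)=ray(c1,u1),ray(c2,u2)
    s=np.linalg.lstsq(np.c_[d1,-d2],o2-o1,rcond=None)[0]
    a,b=o1+s[0]*d1,o2+s[1]*d2; return (a+b)/2,np.linalg.norm(a-b)
def blobs(c,kind,box):
    x0,y0,x1,y1=box; hsv=cv2.cvtColor(np.ascontiguousarray(c["pixels"]),cv2.COLOR_BGR2HSV)
    if kind=="red": m=cv2.inRange(hsv,(0,130,70),(8,255,255))|cv2.inRange(hsv,(172,130,70),(180,255,255))
    else: m=cv2.inRange(hsv,(12,110,70),(32,255,255))
    k=np.zeros_like(m); k[y0:y1,x0:x1]=m[y0:y1,x0:x1]
    n,_,st,ce=cv2.connectedComponentsWithStats(k)
    return [(ce[i],st[i]) for i in np.argsort(-st[1:,4])+1] if n>1 else []
E
python3 - <<'E'
from h import *
T=bot.read_camera("top");S=bot.read_camera("side")
r={}
for nm,k,bt,bs,z in (("knob","red",(285,230,320,255),(312,155,335,185),.229),("peg","br",(335,208,362,232),(295,148,317,165),.198),("pot","red",(390,150,415,175),(260,110,285,130),.27)):
    a=blobs(T,k,bt)[0];b=blobs(S,k,bs)[0]
    print(nm,a,b,"tri",tri(T,a[0],S,b[0]),"onz",onz(T,a[0],z))
for uv in ((288,160),(408,160),(408,235),(288,235)): print(uv,onz(T,uv,.19))
for n,c,(x0,y0,x1,y1),f in (("top",T,(270,150,420,310),5),("side",S,(240,130,390,240),5)):
    cv2.imwrite(f"pics/{n}crop.png",cv2.resize(c["pixels"][y0:y1,x0:x1],None,fx=3.7 if n=="top" else 5,fy=3.7 if n=="top" else 5,interpolation=cv2.INTER_CUBIC))
E
```

```text
knob (array([301.92307692, 242.74358974]), array([299, 240,   7,   7,  39], dtype=int32)) (array([322.44444444, 169.84722222]), array([320, 164,   6,  13,  72], dtype=int32)) tri (array([0.49529555, 0.08728713, 0.21115734]), np.float64(0.0012829274951979713)) onz [0.49506093 0.08859219 0.229     ]
peg (array([348.91891892, 219.54054054]), array([346, 217,   7,   6,  37], dtype=int32)) (array([305.64705882, 157.58823529]), array([303, 155,   6,   5,  17], dtype=int32)) tri (array([ 0.55119437, -0.01993671,  0.19261237]), np.float64(0.000691154238070618)) onz [ 0.551019   -0.01902894  0.198     ]
pot (array([402.02020202, 163.70707071]), array([397, 158,  11,  12,  99], dtype=int32)) (array([271.04347826, 117.80434783]), array([268, 115,   7,   7,  46], dtype=int32)) tri (array([ 0.66786156, -0.12331073,  0.2614324 ]), np.float64(0.0010018335784833957)) onz [ 0.66655818 -0.1209444   0.27      ]
(288, 160) [0.68643788 0.12027595 0.19      ]
(408, 160) [ 0.69242791 -0.15636742  0.19      ]
(408, 235) [ 0.51934726 -0.15452668  0.19      ]
(288, 235) [0.51383946 0.11756007 0.19      ]
```

View pics/topcrop.png

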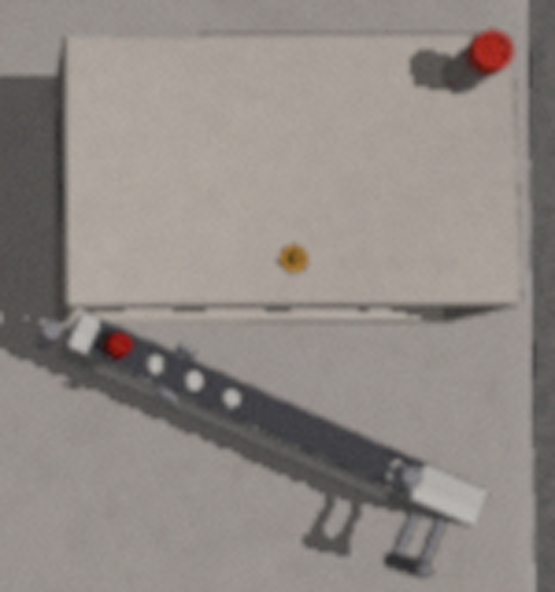

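Zoomed top view: knob, three holes (crop 155,365 / 195,381 / 232,398) and the swivel (~405,475) lie in line; peg at crop (293,258). Front roof corners are at crop (67,304) and (517,304).

```bash
cat >> h.py <<'E'
from scipy.spatial.transform import Rotation as Ro
from scipy.optimize import brentq
def rot(bd,flip):  # tool down, y perpendicular to bar heading bd
    x=np.array([np.cos(bd),np.sin(bd),0])*(-1 if flip else 1); z=np.array([0,0,-1.])
    return Ro.from_matrix(np.c_[x,np.cross(z,x),z]).as_rotvec()
def d2(a): return np.array([np.cos(a),np.sin(a)])
E
python3 - <<'E'
from h import *
T=bot.read_camera("top")
P=lambda u,v,z: onz(T,(270+u/3.7-.36,150+v/3.7-.36),z)
fl,fr,bl=P(67,304,.19),P(517,304,.19),P(66,37,.19)
print("corners",fl,fr,bl,"width",np.linalg.norm(fl-fr),"depth",np.linalg.norm(fl-bl))
yaw=np.arctan2(-(fl-fr)[0],(fl-fr)[1]);print("yaw",yaw)
bar=[P(155,365,.199),P(195,381,.199),P(232,398,.199),P(405,475,.2)]
knob=onz(T,blobs(T,"red",(285,230,320,255))[0][0],.225)
for b in bar: print(b,np.linalg.norm((b-knob)[:2]))
print("knob",knob)
E
```

```text
corners [0.52107108 0.11824431 0.19      ] [ 0.52667368 -0.15771881  0.19      ] [0.68725426 0.12149035 0.19      ] width 0.27601998388517507 depth 0.16621488012207755
yaw 0.02029919250740617
[0.4845636  0.06479001 0.199     ] 0.025835917141652655
[0.47539461 0.04048872 0.199     ] 0.051781266275107256
[0.46560157 0.01803437 0.199     ] 0.07627566293313934
[ 0.42152538 -0.08625224  0.2       ] 0.18949405886866502
knob [0.49525717 0.08830899 0.225     ]
```

```bash
cat >> h.py <<'E'
H=np.array([.5065,.1142]); peg=np.array([.551,-.0195]); a0=1.171
piv=lambda a: H-.22*d2(a)
a1=brentq(lambda a: np.linalg.norm(piv(a)-peg)-.14,1.05,1.45)
b1=np.arctan2(*(peg-piv(a1))[::-1])
def tcp(a,b,phi):
    r=.192*np.cos(phi)-.0265*np.sin(phi)
    return np.r_[piv(a)+r*d2(b),.204+.192*np.sin(phi)+.0265*(np.cos(phi)-1)]
E
python3 - <<'E'
from h import *
print("a1",a1,"theta",np.pi/2+.02-a1,"b1",b1,"knob end",tcp(a1,b1,0))
for f in (0,1):
    for a,b in ((a0,a0),(a1,b1)): print(f,bot.inverse_kinematics(tcp(a,b,.14),rot(b,f)))
    print(bot.inverse_kinematics(tcp(a0,a0,0)+[0,0,.1],rot(a0,f)))
W=bot.read_camera("wrist"); print(W["R"],W["t"])
E
```

```text
a1 1.2236137570760581 theta 0.36718256971883845 b1 0.5499790892104497 knob end [0.59533184 0.00767881 0.204     ]
0 [-7.47736667e-02 -4.87915728e-02  1.78120938e+00 -4.44089210e-16
  1.40917484e+00  3.25022660e-01]
0 [-1.96369177e-01  1.87926614e-01  1.53196423e+00 -4.44089210e-16
  1.42170181e+00  8.24448061e-01]
[-6.39510697e-02 -7.59792177e-02  1.66372127e+00 -4.44089210e-16
  1.55385060e+00  3.35845257e-01]
1 [-7.47736667e-02 -4.87915728e-02  1.78120938e+00 -4.44089210e-16
  1.40917484e+00 -2.81656999e+00]
1 [-1.96369177e-01  1.87926614e-01  1.53196423e+00 -4.44089210e-16
  1.42170181e+00 -2.31714459e+00]
[-6.39510697e-02 -7.59792177e-02  1.66372127e+00 -4.44089210e-16
  1.55385060e+00 -2.80574740e+00]
[[ 3.93228591e-01  9.19440503e-01 -6.60849718e-04]
 [ 8.89785354e-01 -3.80364334e-01  2.52200312e-01]
 [ 2.31631818e-01 -9.97603878e-02 -9.67674824e-01]] [-0.57467102 -0.02862317  0.38966834]
```

```bash
python3 - <<'E'
from h import *
p=bot.current_ee_pos(); bot.line_to([p[0],p[1],.36],max_speed=.25)
bot.goto(tcp(a0,a0,0)+[0,0,.12],rot(a0,0))
bot.set_gripper(.6,15)
W=bot.read_camera("wrist"); cv2.imwrite("pics/w1.png",W["pixels"])
bl=blobs(W,"red",(0,0,560,420))
for c,s in bl[:2]: print(c,s,onz(W,c,.229))
bl=blobs(W,"br",(0,0,560,420))
for c,s in bl[:3]: print("br",c,s,onz(W,c,.198))
print(bot.current_ee_pos(),bot.current_clock(),piv(a0)+.192*d2(a0))
E
```

```text
[282.15492958 213.49530516] [273 201  20  26 426] [0.49581684 0.09345407 0.229     ]
br [418.03702052 415.51605709] [ 159  408  401   12 2242] [ 0.5365578  -0.15810899  0.198     ]
br [432.70401494 354.51633987] [ 414  318   31   73 1071] [ 0.57052605 -0.09637122  0.198     ]
br [136.11401869 354.33271028] [ 125  318   30   73 1070] [0.31077793 0.01321797 0.198     ]
[0.49562497 0.08837594 0.32402209] 3.65 [0.49560154 0.08840807]
```

View pics/w1.png

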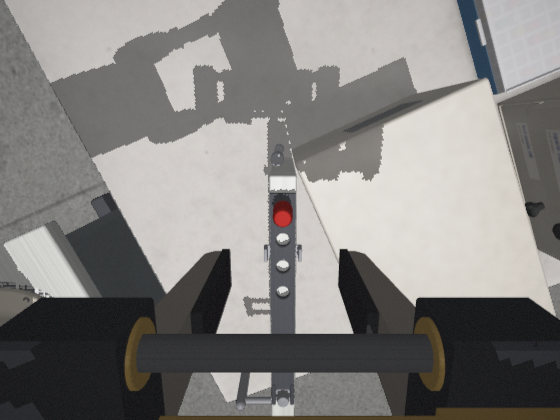

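Wrist view: the bar runs straight down the image at column 282, midway between the fingers. The holes are at rows 239, 266 and 292, and the knob is at (282,213). I'll check the 5 mm difference along the bar against the holes.

```bash
python3 - <<'E'
from h import *
W=bot.read_camera("wrist"); T=bot.read_camera("top")
print("cam",ray(W,(280,210))[0])
g=cv2.cvtColor(np.ascontiguousarray(W["pixels"]),cv2.COLOR_BGR2GRAY)
m=np.zeros_like(g); m[231:300,273:292]=(g[231:300,273:292]>120)*255
n,_,st,ce=cv2.connectedComponentsWithStats(m)
for i in range(1,n):
    if st[i,4]>25:
        p=onz(W,ce[i],.199); print(ce[i],st[i],p,"along",(p[:2]-H)@-d2(a0),"across",np.cross(-d2(a0),p[:2]-H), "expected 55/80/105 mm")
for v in (397,401,405): p=onz(W,(282,v),.205); print("swivel",v,(p[:2]-H)@-d2(a0))
# peg: triangulate knob / top rows
for r in (203,207,210): p=onz(W,(282,r),.229); print("knobrow",r,(p[:2]-H)@-d2(a0))
E
```

```text
cam [0.52336257 0.15380595 0.49375053]
[282.22807018 237.81578947] [276 233  13  11 114] [0.48429177 0.06660777 0.199     ] along 0.05248324477712559 across -0.001932533473752645 expected 55/80/105 mm
[282.23762376 264.3960396 ] [276 260  13  10 101] [0.474695   0.04393194 0.199     ] along 0.07710622620156787 across -0.0019463763340863208 expected 55/80/105 mm
[282.23809524 289.97619048] [277 286  11   9  84] [0.4650798  0.02123272 0.199     ] along 0.1017579238577064 across -0.0019680870643352805 expected 55/80/105 mm
swivel 397 0.21113772075669376
swivel 401 0.21572993084660821
swivel 405 0.2203533006060257
knobrow 203 0.015078768453729687
knobrow 207 0.01818794272621067
knobrow 210 0.020531703343850842<stdin>:9: DeprecationWarning: Arrays of 2-dimensional vectors are deprecated. Use arrays of 3-dimensional vectors instead. (deprecated in NumPy 2.0)
```

```bash
python3 - <<'E'
from h import *
bot.line_to(tcp(a0,a0,0),max_speed=.08)
print("f",bot.current_contact_force())
bot.set_gripper(0.0,20); print("open",bot.current_opening()*92,bot.current_grip_force(),bot.current_contact_force())
for ph in (.05,.1,.15): bot.line_to(tcp(a0,a0,ph),max_speed=.06)
print(bot.current_contact_force(),bot.current_opening()*92)
W=bot.read_camera("wrist"); cv2.imwrite("pics/w2.png",W["pixels"])
T=bot.read_camera("top"); cv2.imwrite("pics/t2.png",T["pixels"])
print(bot.current_clock())
E
```

```text
f [-0.36956073 -0.39332821  0.08818937]
open 15.613217862933482 20.00000238418579 [ 0.0639393  -0.37396973  0.14441598]
[ 1.5349384   1.98981227 -0.78265353] 15.273099404553296
7.1083
```

View pics/w2.png

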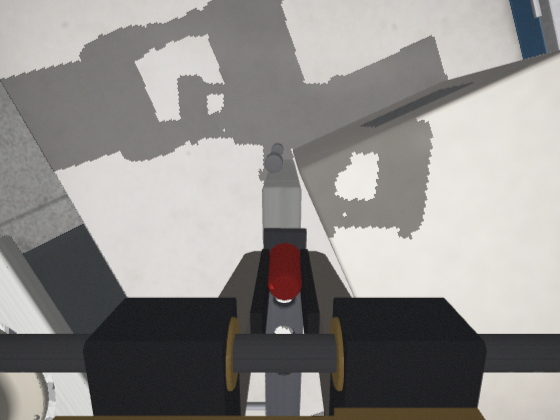

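The wrist view shows the knob pinched between the pads at (285,270), with the bar end raised. Now the swing.

```bash
python3 - <<'E'
from h import *
N=8
for i in range(1,N+1):
    s=i/N; b=a0+(b1-a0)*s; a=a0+(a1-a0)*s
    bot.line_to(tcp(a,b,.15),rot(b,0),max_speed=.08)
    f=np.array(bot.current_contact_force()); print(f.round(1))
    if np.linalg.norm(f)>20: break
print(bot.current_opening()*92,bot.current_clock(),bot.current_ee_pos())
ims=[]
for n,(x0,y0) in (("top",(270,150)),("side",(240,100)),("wrist",(200,250))):
    c=bot.read_camera(n); cv2.imwrite(f"pics/{n}3.png",c["pixels"])
    ims.append(cv2.resize(c["pixels"][y0:y0+150,x0:x0+150],(400,400) if n!="wrist" else (400,400),interpolation=cv2.INTER_CUBIC)[:, :266] if 0 else cv2.resize(c["pixels"][y0:y0+150,x0:x0+150],(266,266),interpolation=cv2.INTER_CUBIC))
cv2.imwrite("pics/m3.png",np.hstack(ims))
E
```

```text
[ 0.5  2.6 -0.6]
[-0.2  0.9 -1.6]
[-0.6 -0.3 -1.1]
[-1.2 -0.5 -1.2]
[-0.7 -0.3 -1.8]
[-0.2 -0.1 -2.1]
[ 0.4 -0.6 -1.8]
[-0.3  0.5 -1.7]
15.565037620207894 9.9 [0.58990992 0.00482395 0.23236692]
```

View pics/m3.png

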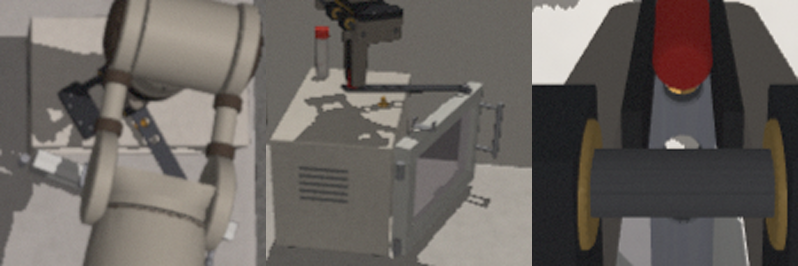

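```bash
python3 - <<'E'
import cv2,numpy as np
t=cv2.imread("pics/top3.png")[195:250,325:380];s=cv2.imread("pics/side3.png")[135:190,280:335];w=cv2.imread("pics/wrist3.png")[265:345,245:325]
cv2.imwrite("pics/z3.png",np.hstack([cv2.resize(i,(266,266),interpolation=cv2.INTER_NEAREST) for i in (t,s,w)]))
E
```

```text
(no output)
```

View pics/z3.png

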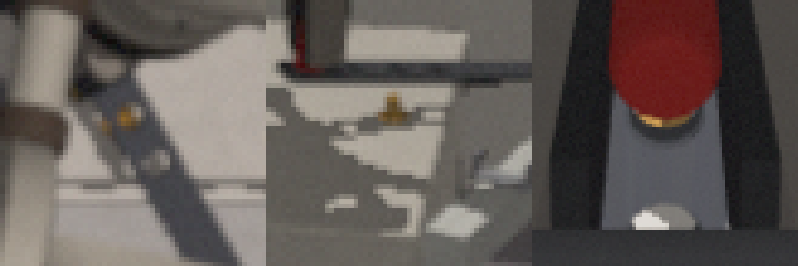

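```bash
python3 - <<'E'
from h import *
T=bot.read_camera("top")
pr=lambda X:(lambda q:np.array([T["cx"]+T["fx"]*q[0]/q[2],T["cy"]+T["fy"]*q[1]/q[2]]))(np.array(T["R"])@X+T["t"])
ph=.15
for l in (.115,.14,.165): 
    X=np.r_[piv(a1)+(l*np.cos(ph)-.0025*np.sin(ph))*d2(b1),.1965+l*np.sin(ph)+.0025]; print(l,pr(X))
print("peg tip/base",pr(np.r_[peg,.204]),pr(np.r_[peg,.192]))
hsv=cv2.cvtColor(np.ascontiguousarray(T["pixels"]),cv2.COLOR_BGR2HSV)
g=T["pixels"]; print(g[214:234,343:364].min(axis=2))
E
```

```text
0.115 [356.72485673 229.13236477]
0.14 [351.20302201 219.38872399]
0.165 [345.66699598 209.62004169]
peg tip/base [349.56418808 219.30490132] [348.69507738 219.79892178]
[[ 36  44  57  65  69  70  69  73  72  68  74 103 142 160 162 161 160 162
  161 162 162]
 [ 67  66  66  66  73  67  68  71  68  66  70  87 127 156 161 163 162 160
  162 163 161]
 [ 86  76  67  70  68  67  70  65  73  90  88  76 105 143 160 161 161 164
  161 161 164]
 [ 90  79  70  68  67  68  62  47  65 101 115  77  83 116 146 163 162 162
  161 161 162]
 [ 88 105 107  71  69  68  58  44  47  90 110  81  69  88 126 159 161 164
  161 162 162]
 [ 91 108 107  72  70  70  58  49  43  67  88  77  64  78 109 146 162 159
  159 159 159]
 [ 89  95  88  61  68  71  65  48  37  48  62  69  69  69  87 127 155 159
  159 160 159]
 [ 97  90  81  58  54  63  67  55  45  53  65  69  66  67  72 107 143 158
  158 159 160]
 [125  90  84  70  56  62  66  66  69  68  66  66  68  70  71  87 126 154
  160 160 161]
 [140 102  91  85  73  64  64  67  71  70  71  67  71  71  69  76 107 145
  158 162 161]
 [155 126  93  87  79  73  64  67  69  68  66  71  69  71  72  69  83 119
  144 160 159]
 [159 140  98  89  85  82  75  69  70  67  69  69  69  77  78  75  69  87
  131 158 161]
 [163 142  99  89  85  84  77  66  68  68  67  68  72  81 102 108  75  76
  109 144 161]
 [162 150 124  92  87  88  83  77  76  66  67  73  82  91 106 115 100  66
   85 125 160]
 [164 159 152 121  94  87  88  89  89  73  69  92 103  91  92 114 117  70
   74 107 145]
 [163 162 160 148 122  94  90 107 121  95  72  86  98  92  91  98  98  64
   67  86 124]
 [161 158 160 158 139  96  91 104 129 118  73  72  76  84  85  79  69  64
   70  72 104]
 [147 149 149 146 138 109  83  90 105 103  69  65  71  73  70  66  67  70
   70  72  84]
 [117 115 117 117 114 107  91  93  91  91  74  64  68  68  66  65  70  68
   72  73  72]
 [ 96  94  96  98  97 114 135 136 139 137 124  90  72  67  68  68  66  68
   70  71  69]]
```

Top view: the peg shows through the middle hole, whose centre is at about (351.3,218.6). It was predicted at (351.2,219.4), so the bar is off by roughly 2 mm. I'll correct for that and lower it while watching the force.

```bash
cat >> h.py <<'E'
def solve(p):
    a=brentq(lambda a: np.linalg.norm(piv(a)-p)-.14,1.05,1.45)
    return a,np.arctan2(*(p-piv(a))[::-1])
E
python3 - <<'E'
from h import *
a,b=solve(peg+[-.0015,.0012])
for ph in (.15,.11,.09,.075,.06,.045,.03,.015,.004):
    bot.line_to(tcp(a,b,ph),rot(b,0),max_speed=.04)
    f=np.array(bot.current_contact_force()); print(ph,f.round(1),bot.current_ee_pos().round(4) if hasattr(bot.current_ee_pos(),'round') else bot.current_ee_pos())
    if np.linalg.norm(f)>8: break
ims=[]
for n,(x0,y0,w) in (("top",(310,180,80)),("side",(260,120,80)),("wrist",(235,255,90))):
    c=bot.read_camera(n); ims.append(cv2.resize(c["pixels"][y0:y0+w,x0:x0+w],(266,266),interpolation=cv2.INTER_CUBIC))
cv2.imwrite("pics/m4.png",np.hstack(ims)); print(bot.current_clock())
E
```

```text
0.15 [-0.4 -0.5 -1.8] [0.5883 0.0062 0.2325]
0.11 [-0.9 -0.9  0.5] [0.5899 0.0071 0.2246]
0.09 [-0.2  0.9  0.1] [0.5909 0.0076 0.2209]
0.075 [-0.4 -0.2  0. ] [0.5914 0.0079 0.2181]
0.06 [-0.4  0.7 -0.6] [0.5919 0.0082 0.2152]
0.045 [-0.2 -0.3  1. ] [0.5923 0.0085 0.2123]
0.03 [-0.8 -0.9  0.8] [0.5928 0.0088 0.2095]
0.015 [-0.4  0.7  0.3] [0.5931 0.009  0.2066]
0.004 [-0.3  0.3  0.7] [0.5935 0.0092 0.2047]
12.5917
```

View pics/m4.png

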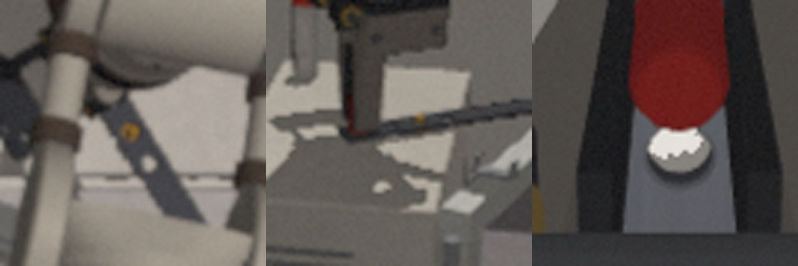

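The peg shows through the middle hole and stands proud of the bar in the side view, with no reaction force. I'll release, retreat and check.

```bash
python3 - <<'E'
from h import *
bot.set_gripper(.45)
p=np.array(bot.current_ee_pos()); bot.line_to(p+[0,0,.12],max_speed=.15)
q=np.array(bot.current_joints()); q[0]+=1.0; bot.set_joints(q); bot.hold(.5)
T=bot.read_camera("top");S=bot.read_camera("side")
ims=[cv2.resize(c["pixels"][y0:y0+w,x0:x0+w],(399,399),interpolation=cv2.INTER_CUBIC) for c,x0,y0,w in ((T,315,180,70),(S,270,130,90))]
cv2.imwrite("pics/m5.png",np.hstack(ims))
r=blobs(T,"red",(320,185,380,235));print([(c,s,onz(T,c,.225)) for c,s in r[:2]])
print([c for c,s in blobs(T,"red",(390,150,415,175))[:1]],bot.current_clock(),bot.current_contact_force())
rs=blobs(S,"red",(290,130,340,190));print(rs[:1], r and rs and tri(T,r[0][0],S,rs[0][0]))
E
```

```text
[(array([338.39473684, 198.34210526]), array([336, 195,   6,   8,  38], dtype=int32), array([0.59504701, 0.00880443, 0.225     ]))]
[array([401.85858586, 163.78787879])] 16.75 [ 0.89859327  0.00524952 -0.11496179]
[(array([290., 158.]), array([290, 158,   1,   1,   1], dtype=int32))] (array([0.59384889, 0.00463081, 0.19909521]), np.float64(0.009549689882809834))
```

View pics/m5.png

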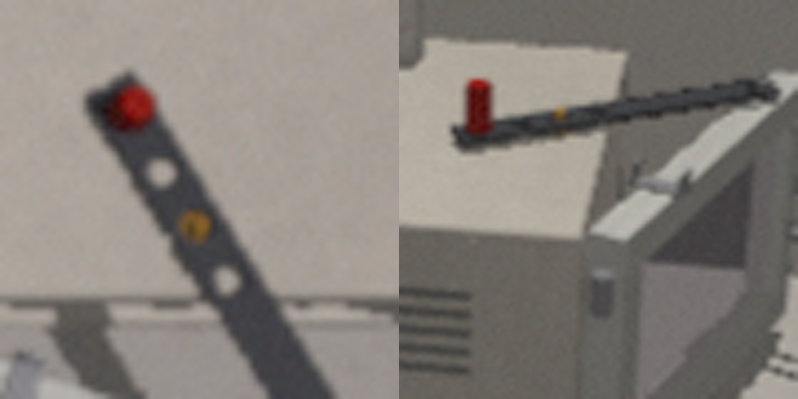

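The brass peg is visible in the middle of the three holes and stands proud of the bar in the side view. The knob is free and the pot hasn't moved. One check of knob height before handing in: the parked level value was 0.211.

```bash
python3 - <<'E'
from h import *
T=bot.read_camera("top");S=bot.read_camera("side")
z=tri(T,blobs(T,"red",(320,185,380,235))[0][0],S,blobs(S,"red",(276,140,310,170))[0][0]); print(z)
if abs(z[0][2]-.211)<.005 and z[1]<.004: print(bot.job_done())
E
```

```text
(array([0.59634097, 0.00675841, 0.21131888]), np.float64(0.0021162475625784018))
the job is handed in; nothing more can be done
None
```

The job is handed in at about 17 s of the 45 s. The bar lies flat with its middle hole over the roof peg, holding the door about 0.37 rad open (computed, not measured afterwards). The gripper is clear and the pot has not moved. I did not re-measure the vials, but the arm stayed clear of them.

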